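# Clear the dental bench board and tray up the models

## Task

With the scraper block, sweep every plaster chip off the work board over its far edge into the catch trough, never touching the chips with the fingers, and stand the scraper back on its mat. Then give each waiting model a tray of its own: lift trays one at a time off the top of the nested stack without dragging the next one up, stand them flat on the board side by side, and stand one model upright in each. Leave the spare trays nested where they are and do not disturb the bowl, jar, tin, spatula and brush.

Things in the scene. Friction and masses are not known exactly. Their poses are not given: they have to be found in the camera images.
- board: fixed plywood work board 170 (x) x 330 (y) x 24 high; origin under its centre on the bench, top at z=24. x points away from the robot; beyond the far edge (x=+85) an open steel trough runs along it: inside x=85 to 163, floor z=4, walls as high as the board. Three trays fit side by side, lengthwise along x, 105 apart along y.
- scraper: scraper block: heavy steel foot 54 (its x) x 130 (its y) x 16 high with a wooden handle block 28 (x) x 90 (y) on it, up to z=62; 0.34 kg. Origin: centre of underside, z up. Held by the handle, its foot pushes chips. Stands on its mat at the start.
- scraper_mat: thin black mat 85 x 150 flat on the bench in front of the board, where the scraper lives; origin at its centre, z=0 (1 mm, look only).
- stack_mat: thin grey mat 200 x 110 flat on the bench at one side (left or right), under the tray stack; origin at its centre, z=0, look only.
- model_mat: thin grey mat 290 x 120 flat on the bench at the other side, on which the models wait; origin at its centre, z=0, look only.
- tray1: aluminium tray 150 (x) x 68 (y) x 30 high, 0.14 kg. Origin: centre of underside, z up. Inner floor 127 x 45 at z=3; sides lean outward to a rim band z=18 to 30, outer faces y=+-34. Nested trays sit 14 apart, 2 mm gap between rims: pinch the long sides from outside at mid-length, fingertips 4 to 12 below the rim top, or two are clamped. Top of the stack at the start.
- tray2: aluminium tray 150 (x) x 68 (y) x 30 high, 0.14 kg. Origin: centre of underside, z up. Inner floor 127 x 45 at z=3; sides lean outward to a rim band z=18 to 30, outer faces y=+-34. Nested trays sit 14 apart, 2 mm gap between rims: pinch the long sides from outside at mid-length, fingertips 4 to 12 below the rim top, or two are clamped. Second from the top.
- tray3: aluminium tray 150 (x) x 68 (y) x 30 high, 0.14 kg. Origin: centre of underside, z up. Inner floor 127 x 45 at z=3; sides lean outward to a rim band z=18 to 30, outer faces y=+-34. Nested trays sit 14 apart, 2 mm gap between rims: pinch the long sides from outside at mid-length, fingertips 4 to 12 below the rim top, or two are clamped. Third from the top.
- tray4: aluminium tray 150 (x) x 68 (y) x 30 high, 0.14 kg. Origin: centre of underside, z up. Inner floor 127 x 45 at z=3; sides lean outward to a rim band z=18 to 30, outer faces y=+-34. Nested trays sit 14 apart, 2 mm gap between rims: pinch the long sides from outside at mid-length, fingertips 4 to 12 below the rim top, or two are clamped. Bottom of the stack; stays.
- model1: white stone model of a row of teeth, 64 (x) x 34 (y) x 46 high, 0.13 kg: base 24 high, above it a tooth ridge 60 x 24 up to z=46. Origin: centre of underside, z up. May be absent; two or three stand on the model mat. In a tray it stands lengthwise on the floor, rising 19 above the rim.
- model2: white stone model of a row of teeth, 64 (x) x 34 (y) x 46 high, 0.13 kg: base 24 high, above it a tooth ridge 60 x 24 up to z=46. Origin: centre of underside, z up. May be absent; two or three stand on the model mat. In a tray it stands lengthwise on the floor, rising 19 above the rim.
- model3: white stone model of a row of teeth, 64 (x) x 34 (y) x 46 high, 0.13 kg: base 24 high, above it a tooth ridge 60 x 24 up to z=46. Origin: centre of underside, z up. May be absent; two or three stand on the model mat. In a tray it stands lengthwise on the floor, rising 19 above the rim.
- chip1: white plaster chip, low six-sided lump about 38 across, 14 high, 20 g, on the work board at the start. Origin: centre of underside. May be absent.
- chip2: white plaster chip, low six-sided lump about 38 across, 14 high, 20 g, on the work board at the start. Origin: centre of underside. May be absent.
- chip3: white plaster chip, low six-sided lump about 38 across, 14 high, 20 g, on the work board at the start. Origin: centre of underside. May be absent.
- chip4: white plaster chip, low six-sided lump about 38 across, 14 high, 20 g, on the work board at the start. Origin: centre of underside. May be absent.
- bowl: bystander: dark rubber mixing bowl, 100 across, 55 high; leave alone. Origin: centre of underside.
- jar: bystander: white jar, 64 across, 80 high; leave alone. Origin: centre of underside.
- tin: bystander: closed metal tin 70 x 70 x 45 high near the robot; leave alone. Origin: centre of underside.
- spatula: bystander: spatula lying at the left; leave alone.
- brush: bystander: brush lying at the right; leave alone.
Not all that is in view belongs to the job. Leave any yellow look-alike of the model1 alone.

How it is judged:
By the outcome, as a careful person would: the job done as asked, in the order asked, and still so for the second after the job is handed in, with the robot touching nothing.
Of model1, model2, model3 only 2 to 3 are there at a start; the rules pass over those that are not, and their reading is None.
Of chip1, chip2, chip3, chip4 only 2 to 4 are there at a start; the rules pass over those that are not, and their reading is None.
At some moment in a run one of model1, model2, model3, scraper may be knocked a few centimetres aside while the robot is not near it.
It also fails if it takes over 210 s, if anything falls off the work surface, if the arm or the gripper's body presses on something with over 40 N, if the wrist force passes 120 N, or if a joint passes its speed limit or range.

## Robot

A 6-joint arm with a two-finger parallel gripper is mounted at the origin on the work surface. World frame = base frame: x ahead of the robot, y to its left, z up, the work surface at z = 0. Lengths are in mm, angles in rad, forces in N, time in s.
With the tool pointing down it reaches from about 400 to 925 mm from the base axis. Payload 12.5 kg.
Tool frame: the origin (TCP) lies at the very end of the fingers, on their centre line; the grasp point (between the pads) lies 19 mm behind it; z points along the fingers, y is the line along which they close (so a half turn about z gives the same grasp; the last joint's range is limited). The gripper opens to 95 mm and grips with 3 to 60 N. Pads are 20 mm wide; open, the fingers measure 119 mm over their backs; the gripper's body (75 mm by 180 mm) begins 59 mm behind the grasp point.
Start: joints at [1.099, 0.491, 1.559, -0, 1.092, -0.106], TCP at [223.545, 583.673, 214.661] pointing down, gripper open.
Joint ranges: [-3.1, 3.1], [-0.84, 2.19], [0.05, 2.79], [-1.13, 4.28], [0.06, 2.93], [-2.69, 2.69]. Speed limits (rad/s): [2.22, 2.22, 2.79, 3.14, 3.14, 3.14].

## Interface

Orientations are given as [roll, pitch, yaw] about the fixed x, y, z axes, in that order (R = Rz(yaw) Ry(pitch) Rx(roll)).
In Python, from cell import state, imaging, env, spot_in, mark_of gives the robot as it stands. The module is installed in compiled form; this text tells all that it offers.
- The arm moves only by the tool step_arm, never from a script. Its argument "increments" is a list of rows, each an object with "slide": the shift along the tool's x, y, z in m, a list of three; "roll": the turn about the tool's z in rad. A call has 1 to 5 rows; each row is the pose to reach, as a shift and turn from the pose commanded when the call began, along the tool's axes at that moment; what a row does not reach only later rows make up. A row lasts 1/8 s, in which the tool goes at most 62.5 mm and 10.7 degrees, less where a joint would pass 70% of its speed; a pose out of reach is approached as far as the arm can. A call with a gripper value outside its range is refused whole. "fingers" is the opening, from 0 (shut) to 1 (fully open), set as the call begins (left out, the last holds). The fingers move at their own pace and stop on an object; the grip force is fixed at half the most. Time passes only in rows, so rows that repeat a pose let the fingers close. It gives the time, the measured TCP pose, the force, the opening and the grip force at its end, in the units of the state.
- state(): the state, without advancing time (a new reading comes with each control period).
- imaging.read_camera(name): name is "side" or "top"; returns a dict with "color" (400x640x3 uint8, red, green, blue), "z_map" (400x640 float32, mm along the optical axis (not along the pixel's ray), 0 where there is no reading), "intrinsics" (3x3 intrinsics, pixels), "distortion" ([k1, k2, p1, p2, k3] as OpenCV has them; the pictures are not rectified), "camera_from_world" (4x4, takes a point from world to camera coordinates). Camera axes: x right, y up, looking along -z (the intrinsics and any distortion apply to the point x, -y, -z); pixel columns grow to the right and rows downward; lengths in mm; the calibration is good to about 2 mm. A picture is of the moment at which its call begins.
- env.job_done(): hands the job in; it is judged then, once.
Trained networks look in the newest picture that a camera, given by its name, has taken for a name from the list of things; names that differ only in an ending like _2 or _b are one class to them, and where a whole thing is asked for, a point or a joint stands for the part that bears it (a point fixed in the world has none). Each returns a list of dicts, best first, with "confidence" (0 to 1); they miss things now and then, are a little off and sometimes report something else, mostly with a low value. They report only what shows in the picture. A call takes as long as a camera call. They do not tell look-alikes from the thing itself.
- spot_in(camera, target): "bbox" ([left, top, right, bottom] in pixels, round what is visible of it).
- mark_of(camera, target): "uv" ([column, row] in pixels: a listed point, or the origin of a listed thing).
The state is a dict: "t": time; "joints": joint angles; "qvel": joint speeds; "tau": joint torques, N m; "eef_pos": TCP position; "tcp_rot": TCP orientation; "ft_force": force on the tool from outside, world axes, zero at the start; "moment": the same for the moment, N m; "opening": opening from 0.0 (shut) to 1.0 (fully open); "grip_force": force on a finger pad.
Only numpy, scipy, OpenCV 4.12 (cv2) and the standard library are available. Lean on these libraries where they do the work, as an engineer would, in place of code of your own. Each camera call takes 0.05 s, during which the arm holds its last target. There are 200 camera calls.

## Working session

There is one attempt and no reset: what is moved stays moved. The work goes in short steps, Python scripts to look and compute and a tool call to move; the robot and the scene stay as the last step left them, time stands still between calls to the robot, and variables do not carry over. Pictures are saved under pics/ and viewed, at most 14 in all, crops included, and the job is handed in when it is done.

Besides the shell and the picture viewer there is one more tool, called after "Emit:" as name(argument=value, ...) on one line, values as JSON. step_arm: Moves the arm, as the interface text tells. Its arguments: {"type":"object","properties":{"increments":{"type":"array"},"fingers":{"type":"number"}},"required":["increments"]}

```bash
mkdir -p pics; cat > h.py <<'E'
import numpy as np, cv2
from cell import state, imaging, env, spot_in, mark_of
def cam(n,save=None):
    c=imaging.read_camera(n)
    if save: cv2.imwrite('pics/'+save,c['color'][:,:,::-1])
    return c
def ray(c,uv):
    p=cv2.undistortPoints(np.array([[uv]],float),c['intrinsics'],np.array(c['distortion'],float))[0,0]
    T=np.linalg.inv(c['camera_from_world']); d=T[:3,:3]@np.array([p[0],-p[1],-1.]); return T[:3,3],d
def at_z(c,uv,z):
    o,d=ray(c,uv); return o+d*(z-o[2])/d[2]
def at_d(c,uv):
    o,d=ray(c,uv); u,v=int(round(uv[0])),int(round(uv[1])); return o+d*c['z_map'][v,u]
def cloud(c):
    h,w=c['z_map'].shape; g=np.stack(np.meshgrid(np.arange(w),np.arange(h)),-1).reshape(-1,1,2).astype(float)
    p=cv2.undistortPoints(g,c['intrinsics'],np.array(c['distortion'],float))[:,0]
    T=np.linalg.inv(c['camera_from_world']); z=c['z_map'].reshape(-1,1)
    P=np.c_[p[:,0],-p[:,1],-np.ones(len(p))]*z@T[:3,:3].T+T[:3,3]
    P[z[:,0]==0]=np.nan
    return P.reshape(h,w,3)
E
cat > a.py <<'E'
from h import *
s=state();print({k:np.round(v,3) for k,v in s.items()})
for n in('top','side'):
    c=cam(n,n+'0.png')
    print(n,np.linalg.inv(c['camera_from_world'])[:3,3].round(),c['intrinsics'][0,0])
    for t in ['board','scraper','scraper_mat','stack_mat','model_mat','tray1','model1','chip1','bowl','jar','tin']:
        print(t,[(np.round(m['uv']).astype(int).tolist(),round(m['confidence'],2),at_d(c,m['uv']).round().astype(int).tolist()) for m in mark_of(n,t) if 0<=m['uv'][0]<639 and 0<=m['uv'][1]<399])
E
python3 a.py
```

```text
{'t': np.float64(0.0), 'joints': array([ 1.099,  0.492,  1.559, -0.   ,  1.092, -0.106]), 'qvel': array([-0.002,  0.001,  0.001, -0.   ,  0.001, -0.001]), 'tau': array([ 1.0000e-03, -6.1266e+01, -2.5817e+01,  6.9000e-02,  4.8000e-02,
       -0.0000e+00]), 'eef_pos': array([223.412, 583.435, 214.053]), 'tcp_rot': array([-3.14 , -0.   ,  2.776]), 'ft_force': array([-0.651, -0.483,  0.779]), 'moment': array([-0.002,  0.034,  0.019]), 'grip_force': np.float64(0.0), 'opening': np.float64(1.0)}
top [ 201.    0. 1533.] 476.5388252921418
board [([305, 170], 0.84, [582, 18, 23])]
scraper [([300, 211], 0.73, [439, 36, 60])]
scraper_mat [([302, 215], 0.75, [429, 30, 56]), ([402, 212], 0.64, [437, -288, 45]), ([224, 207], 0.48, [466, 286, -2]), ([221, 179], 0.44, [549, 286, 47])]
stack_mat [([397, 208], 0.64, [449, -271, 47])]
model_mat [([223, 207], 0.57, [464, 285, 4])]
tray1 [([405, 207], 0.79, [452, -297, 44]), ([401, 208], 0.56, [450, -285, 44]), ([403, 209], 0.53, [444, -289, 46]), ([354, 240], 0.45, [348, -133, 41])]
model1 [([226, 231], 0.77, [382, 269, 35]), ([221, 182], 0.71, [539, 288
[... 542 characters left out ...]
], 0.52, [435, -17, 21]), ([345, 196], 0.51, [567, 26, 35])]
stack_mat [([323, 286], 0.77, [441, -330, 47])]
model_mat [([306, 162], 0.79, [478, 298, 0])]
tray1 [([325, 278], 0.87, [444, -328, 69]), ([326, 279], 0.82, [447, -331, 68]), ([324, 282], 0.74, [442, -330, 59]), ([323, 288], 0.68, [440, -331, 40])]
model1 [([327, 164], 0.75, [553, 273, 2]), ([284, 169], 0.69, [397, 266, -3]), ([243, 167], 0.54, [255, 244, 30]), ([324, 280], 0.19, [442, -331, 67])]
chip1 [([349, 197], 0.66, [577, 21, 31]), ([327, 164], 0.47, [553, 272, 1]), ([355, 212], 0.42, [581, -52, 33])]
bowl [([356, 154], 0.91, [669, 311, 12])]
jar [([417, 298], 0.85, [648, -384, 32])]
tin [([277, 245], 0.93, [345, -174, 40])]
```

```bash
python3 -c "
import cv2
a=cv2.imread('pics/top0.png')[110:310,180:460];cv2.imwrite('pics/t1.png',cv2.resize(a,(784,560),interpolation=2))
a=cv2.imread('pics/side0.png')[120:345,200:490];cv2.imwrite('pics/s1.png',cv2.resize(a,None,fx=2.6,fy=2.6,interpolation=2))"
```

```text
(no output)
```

View pics/t1.png

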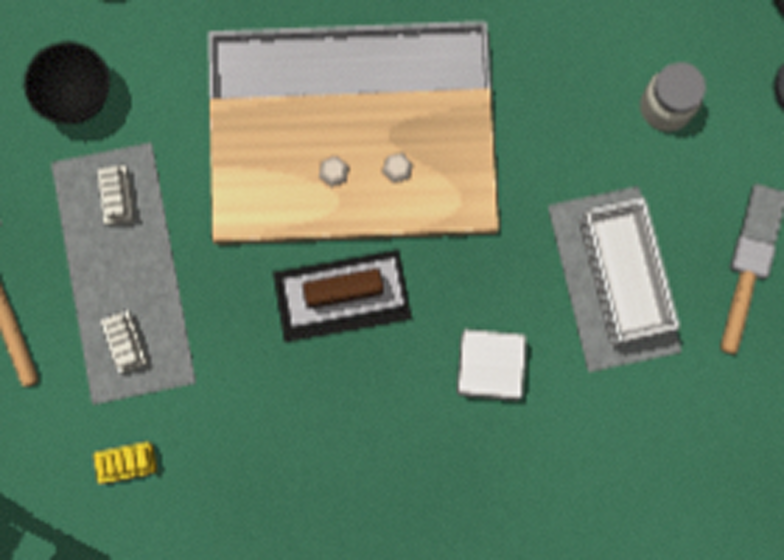

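View pics/s1.png

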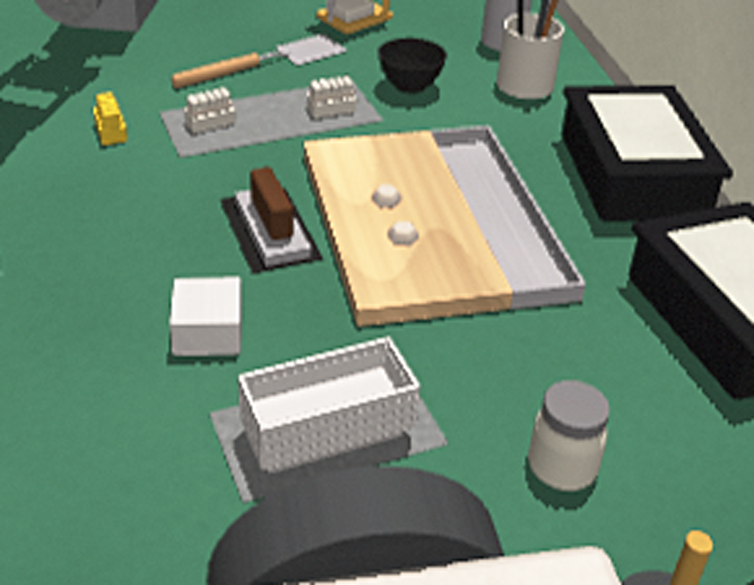

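```bash
cat > m.py <<'E'
from h import *
def rect(P,lo,hi,box):
    x0,x1,y0,y1=box
    m=(P[...,2]>lo)&(P[...,2]<hi)&(P[...,0]>x0)&(P[...,0]<x1)&(P[...,1]>y0)&(P[...,1]<y1)
    q=P[m]
    if len(q)<5: return None
    r=cv2.minAreaRect(q[:,:2].astype(np.float32)); b=cv2.boxPoints(r)
    e=max((b[1]-b[0],b[2]-b[1]),key=np.linalg.norm); a=np.degrees(np.arctan2(e[1],e[0]))%180
    return dict(n=len(q),c=np.round(r[0],1).tolist(),med=np.median(q,0).round(1).tolist(),size=np.round(sorted(r[1]),1).tolist(),ang=round(float(a),1))
E
cat > b.py <<'E'
from m import *
for n in('top','side'):
    P=cloud(cam(n)); print(n)
    for k,lo,hi,b in [('board',19,29,(470,720,-200,220)),('handle',50,70,(380,500,-100,150)),('foot',10,24,(380,500,-100,150)),('tray',62,80,(330,560,-400,-220)),
      ('mA',36,56,(490,600,200,350)),('mB',36,56,(330,450,200,350)),('chip1',32,45,(540,620,5,80)),('chip2',32,45,(540,620,-90,-5)),('tin',35,55,(290,390,-200,-90)),('jar',70,90,(580,720,-420,-280)),('bowl',40,65,(600,740,250,420))]:
        print(k,rect(P,lo,hi,b))
E
python3 b.py
```

```text
top
board {'n': 4374, 'c': [594.8, 17.1], 'med': [587.5, 18.2, 23.8], 'size': [247.7, 331.8], 'ang': 90.2}
handle {'n': 252, 'c': [435.5, 29.1], 'med': [435.2, 28.8, 60.5], 'size': [27.8, 89.8], 'ang': 100.6}
foot {'n': 400, 'c': [447.4, 32.8], 'med': [430.1, 36.1, 16.0], 'size': [106.0, 240.1], 'ang': 85.2}
tray {'n': 301, 'c': [450.6, -291.8], 'med': [454.5, -300.6, 69.2], 'size': [70.1, 151.6], 'ang': 12.4}
mA {'n': 132, 'c': [552.3, 293.2], 'med': [552.0, 292.2, 44.4], 'size': [23.5, 60.6], 'ang': 8.2}
mB {'n': 129, 'c': [379.1, 278.7], 'med': [378.1, 278.0, 43.5], 'size': [23.0, 57.0], 'ang': 19.1}
chip1 {'n': 73, 'c': [561.0, 40.2], 'med': [574.7, 38.2, 35.7], 'size': [47.1, 52.8], 'ang': 37.4}
chip2 {'n': 68, 'c': [566.9, -47.1], 'med': [577.5, -36.1, 36.2], 'size': [30.9, 63.3], 'ang': 48.2}
tin {'n': 496, 'c': [348.9, -137.2], 'med': [348.4, -136.6, 44.2], 'size': [70.2, 70.2], 'ang': 84.0}
jar {'n': 251, 'c': [660.2, -354.8], 'med': [659.8, -354.6, 79.8], 'size': [53.8, 54.3], 'ang': 29.0}
bowl {'n': 211, 'c': [680.2, 344.9], 'med': [697.1, 359.1, 52.1], 'size': [94.4, 99.8
[... 434 characters left out ...]
{'n': 68, 'c': [553.1, 289.0], 'med': [552.4, 285.9, 41.9], 'size': [26.0, 56.0], 'ang': 13.7}
mB {'n': 73, 'c': [381.8, 274.5], 'med': [383.6, 272.7, 42.2], 'size': [27.8, 53.9], 'ang': 18.5}
chip1 {'n': 45, 'c': [578.0, 34.6], 'med': [578.6, 33.2, 35.6], 'size': [26.3, 28.7], 'ang': 146.3}
chip2 {'n': 49, 'c': [581.4, -40.5], 'med': [581.5, -41.3, 35.1], 'size': [26.6, 28.2], 'ang': 43.8}
tin {'n': 512, 'c': [350.4, -139.7], 'med': [351.2, -146.1, 43.4], 'size': [68.1, 74.2], 'ang': 84.7}
jar {'n': 414, 'c': [660.5, -358.9], 'med': [658.6, -362.3, 80.1], 'size': [54.6, 55.3], 'ang': 15.2}
bowl {'n': 181, 'c': [679.7, 344.6], 'med': [681.3, 356.6, 47.7], 'size': [96.6, 102.4], 'ang': 102.2}
```

```bash
cat >> h.py <<'E'
def go(p,z,yawdeg,frm=None):
    """slide (m) and roll from the present (or given) pose to x,y,z,yaw"""
    if frm is None:
        s=state(); a=s['eef_pos']; y=s['tcp_rot'][2]
    else: a=frm[:3]; y=np.radians(frm[3])
    d=np.array([p[0],p[1],z])-a
    X=np.array([np.cos(y),np.sin(y),0]);Y=np.array([np.sin(y),-np.cos(y),0])
    w=np.radians(yawdeg); r=-((w-y+np.pi)%(2*np.pi)-np.pi)
    j6=np.arctan2(p[1],p[0])+np.pi/2-w; j6=(j6+np.pi)%(2*np.pi)-np.pi
    print('slide',(np.array([d@X,d@Y,-d[2]])/1000).round(4).tolist(),'roll',round(float(r),4),'j6end',round(float(j6),2))
E
cat > c.py <<'E'
from h import *
c=cam('top');P=cloud(c);hsv=cv2.cvtColor(c['color'],cv2.COLOR_RGB2HSV)
m=(hsv[...,0]>8)&(hsv[...,0]<28)&(hsv[...,1]>60)&(np.abs(P[...,2]-24)<6)&(P[...,0]>470)&(P[...,0]<690)&(abs(P[...,1])<220)
m=cv2.morphologyEx(m.astype(np.uint8),cv2.MORPH_CLOSE,np.ones((9,9)))
v,u=np.nonzero(m);q=np.array([at_z(c,(a,b),24) for a,b in zip(u,v)])[:,:2]
r=cv2.minAreaRect(q.astype(np.float32));print(r,cv2.boxPoints(r).round().tolist())
go((436,28),120,100.5)
go((436,28),26,100.5,(436,28,120,100.5))
E
python3 c.py
```

```text
((585.4326171875, 16.90325927734375), (173.0390625, 329.4131774902344), 1.9148430824279785) [[493.0, 179.0], [504.0, -151.0], [677.0, -145.0], [666.0, 184.0]]
slide [-0.3971, -0.4429, 0.0947] roll 1.0218 j6end -0.12
slide [0.0, 0.0, 0.094] roll -0.0 j6end -0.12
```

Emit:
step_arm(increments=[{"slide": [-0.2,-0.221,0]},{"slide": [-0.2,-0.221,0]},{"slide": [-0.2,-0.221,0]},{"slide": [-0.2,-0.221,0]},{"slide": [-0.2,-0.221,0]}], fingers=1)

```text
invalid input at $.increments[0]: expected keys slide, roll
```

Emit:
step_arm(increments=[{"slide": [-0.197,-0.222,0.094],"roll": 0.5},{"slide": [-0.197,-0.222,0.094],"roll": 0.5},{"slide": [-0.197,-0.222,0.094],"roll": 0.5},{"slide": [-0.197,-0.222,0.094],"roll": 0.9},{"slide": [-0.197,-0.222,0.094],"roll": 0.9}])

```text
t: 1.98
eef_pos: [328.6, 304.3, 120.4]
tcp_rot: [3.141, -0.0, 1.895]
ft_force: [1.4, 0.6, -1.3]
opening: 1.002
grip_force: 0.0
```

```bash
cat > d.py <<'E'
from m import *
for n in('top','side'):
    P=cloud(cam(n)); print(rect(P,50,68,(380,500,-100,150)))
go((436,28),120,100.5)
E
python3 d.py
```

```text
{'n': 252, 'c': [435.9, 29.2], 'med': [435.3, 28.7, 60.6], 'size': [29.2, 89.4], 'ang': 99.7}
{'n': 185, 'c': [438.2, 24.6], 'med': [437.3, 19.8, 59.4], 'size': [28.1, 90.0], 'ang': 100.8}
slide [-0.2937, 0.0156, -0.0005] roll 0.1372 j6end -0.12
```

Emit:
step_arm(increments=[{"slide": [-0.294,0.016,0],"roll": 0.14},{"slide": [-0.294,0.016,0],"roll": 0.14},{"slide": [-0.294,0.016,0],"roll": 0.14},{"slide": [-0.294,0.016,0],"roll": 0.14},{"slide": [-0.294,0.016,0],"roll": 0.14}])

```text
t: 2.7
eef_pos: [439.7, 31.0, 121.0]
tcp_rot: [3.14, 0.0, 1.761]
ft_force: [0.3, -0.0, -0.4]
opening: 0.997
grip_force: 0.0
```

Emit:
step_arm(increments=[{"slide": [0,0,0.03],"roll": 0},{"slide": [0,0,0.06],"roll": 0},{"slide": [0,0,0.08],"roll": 0},{"slide": [0,0,0.094],"roll": 0},{"slide": [0,0,0.094],"roll": 0}])

```text
t: 3.32
eef_pos: [438.5, 33.3, 26.1]
tcp_rot: [-3.14, -0.0, 1.762]
ft_force: [0.3, -0.3, 0.5]
opening: 1.001
grip_force: 0.0
```

Emit:
step_arm(increments=[{"slide": [0,0,0],"roll": 0},{"slide": [0,0,0],"roll": 0},{"slide": [0,0,0],"roll": 0},{"slide": [0,0,0],"roll": 0},{"slide": [0,0,0],"roll": 0}], fingers=0)

```text
t: 3.95
eef_pos: [438.6, 32.9, 26.7]
tcp_rot: [3.141, -0.0, 1.761]
ft_force: [0.1, 0.3, -0.3]
opening: 0.529
grip_force: 0.0
```

Emit:
step_arm(increments=[{"slide": [0,0,0],"roll": 0},{"slide": [0,0,0],"roll": 0},{"slide": [0,0,0],"roll": 0},{"slide": [0,0,0],"roll": 0},{"slide": [0,0,0],"roll": 0}])

```text
t: 4.58
eef_pos: [438.4, 33.0, 26.6]
tcp_rot: [-3.141, -0.0, 1.761]
ft_force: [-1.4, -0.6, 0.3]
opening: 0.294
grip_force: 30.0
```

Emit:
step_arm(increments=[{"slide": [0,0,-0.02],"roll": 0},{"slide": [0,0,-0.04],"roll": 0.08},{"slide": [0,0,-0.06],"roll": 0.157},{"slide": [0,0,-0.06],"roll": 0.157},{"slide": [0,0,-0.06],"roll": 0.157}])

```text
t: 5.2
eef_pos: [438.3, 33.0, 86.0]
tcp_rot: [-3.141, -0.0, 1.606]
ft_force: [-0.3, -0.3, -4.0]
opening: 0.296
grip_force: 30.0
```

```bash
cat > e.py <<'E'
from m import *
P=cloud(cam('side','lift.png')); print(rect(P,90,130,(380,500,-100,150)),state()['grip_force'],state()['ft_force'])
go((518,1.5),86,91.9); go((518,1.5),51.5,91.9,(518,1.5,86,91.9)); go((689,7),51.5,91.9,(518,1.5,51.5,91.9))
E
python3 e.py
```

```text
{'n': 299, 'c': [438.0, 24.8], 'med': [438.4, 13.7, 118.2], 'size': [45.8, 89.1], 'ang': 105.8} 29.986094534397125 [-0.58659071 -0.35473012 -2.86183534]
slide [-0.0342, 0.0787, -0.0001] roll 0.0012 j6end -0.03
slide [0.0, 0.0, 0.0345] roll -0.0 j6end -0.03
slide [-0.0002, 0.1711, -0.0] roll -0.0 j6end -0.02
```

Emit:
step_arm(increments=[{"slide": [-0.034,0.04,0],"roll": 0},{"slide": [-0.034,0.079,0],"roll": 0},{"slide": [-0.034,0.079,0.015],"roll": 0},{"slide": [-0.034,0.079,0.0345],"roll": 0},{"slide": [-0.034,0.079,0.0345],"roll": 0}])

```text
t: 5.88
eef_pos: [517.1, 1.8, 50.2]
tcp_rot: [-3.138, -0.001, 1.605]
ft_force: [-0.5, 0.1, -3.4]
opening: 0.291
grip_force: 30.0
```

Emit:
step_arm(increments=[{"slide": [0,0.01,0],"roll": 0},{"slide": [0,0.02,0],"roll": 0},{"slide": [0,0.03,0],"roll": 0},{"slide": [0,0.04,0],"roll": 0},{"slide": [0,0.05,0],"roll": 0}])

```text
t: 6.5
eef_pos: [569.3, 3.3, 52.2]
tcp_rot: [3.141, -0.0, 1.604]
ft_force: [-0.0, 0.3, -3.1]
opening: 0.293
grip_force: 30.0
```

Emit:
step_arm(increments=[{"slide": [0,0.01,0],"roll": 0},{"slide": [0,0.02,0],"roll": 0},{"slide": [0,0.03,0],"roll": 0},{"slide": [0,0.04,0],"roll": 0},{"slide": [0,0.05,0],"roll": 0}])

```text
t: 7.12
eef_pos: [619.2, 4.9, 52.1]
tcp_rot: [-3.142, -0.0, 1.604]
ft_force: [-0.2, -0.2, -1.5]
opening: 0.293
grip_force: 30.0
```

```bash
cat > f.py <<'E'
from m import *
c=cam('side'); cam('top')
s=state();print(s['eef_pos'],s['ft_force'])
a=c['color'][120:345,200:490,::-1];cv2.imwrite('pics/s2.png',cv2.resize(a,None,fx=2.6,fy=2.6,interpolation=2))
E
python3 f.py
```

```text
[619.6109366    4.869336    52.05887471] [-0.72690053  0.20036268 -2.2707573 ]
```

View pics/s2.png

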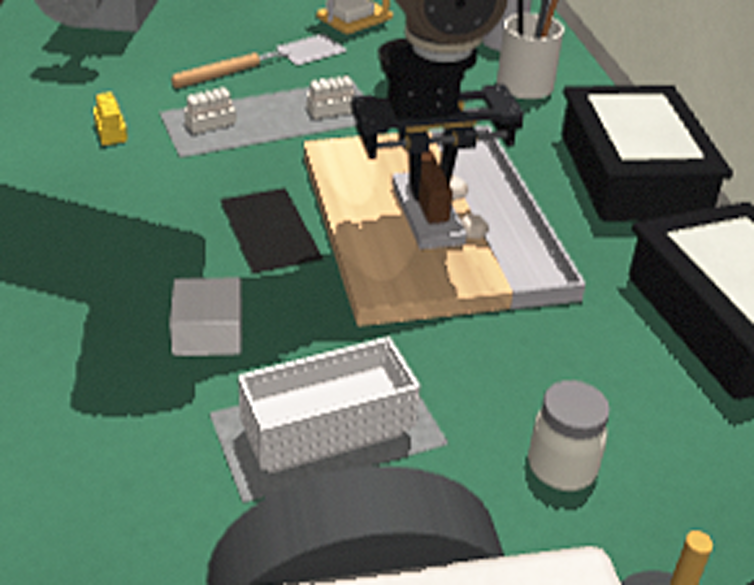

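The picture shows both chips riding in front of the foot at crop (458,190) and (475,228); I'll keep sweeping.

Emit:
step_arm(increments=[{"slide": [0,0.01,0],"roll": 0},{"slide": [0,0.02,0],"roll": 0},{"slide": [0,0.03,0],"roll": 0},{"slide": [0,0.04,0],"roll": 0},{"slide": [0,0.05,0],"roll": 0}])

```text
t: 7.85
eef_pos: [669.2, 6.6, 52.1]
tcp_rot: [3.142, -0.0, 1.604]
ft_force: [-0.8, -0.2, -3.6]
opening: 0.294
grip_force: 30.0
```

Emit:
step_arm(increments=[{"slide": [0,0.008,0],"roll": 0},{"slide": [0,0.016,0],"roll": 0},{"slide": [0,0.022,0],"roll": 0},{"slide": [0,0.022,0],"roll": 0},{"slide": [0,0.022,0],"roll": 0}])

```text
t: 8.48
eef_pos: [690.2, 7.3, 52.1]
tcp_rot: [-3.141, -0.0, 1.604]
ft_force: [-0.7, 0.3, -3.7]
opening: 0.29
grip_force: 30.0
```

Emit:
step_arm(increments=[{"slide": [0,0,-0.02],"roll": 0},{"slide": [0,0,-0.05],"roll": 0},{"slide": [0,-0.04,-0.05],"roll": 0},{"slide": [0,-0.1,-0.05],"roll": 0},{"slide": [0,-0.16,-0.05],"roll": 0}])

```text
t: 9.1
eef_pos: [529.0, 2.0, 103.5]
tcp_rot: [3.14, 0.0, 1.604]
ft_force: [0.1, 0.3, -2.9]
opening: 0.292
grip_force: 30.0
```

```bash
cat > g.py <<'E'
from m import *
c=cam('top');a=c['color'][110:310,180:460,::-1];cv2.imwrite('pics/t3.png',cv2.resize(a,(784,560),interpolation=2))
c=cam('side');a=c['color'][120:345,200:490,::-1];cv2.imwrite('pics/s3.png',cv2.resize(a,None,fx=2.6,fy=2.6,interpolation=2))
P=cloud(c)
print('chips?',[(m['uv'],round(m['confidence'],2),at_d(c,m['uv']).round()) for m in mark_of('side','chip1') if m['confidence']>.3])
go((436,33),100,100.5)
go((436,33),27.5,100.5,(436,33,100,100.5))
E
python3 g.py
```

```text
chips? [([393.1, 211.3], 0.57, array([700., -46.,  17.])), ([277.8, 249.9], 0.51, array([ 346., -175.,   25.])), ([383.4, 198.9], 0.48, array([692.,  29.,   9.]))]
slide [0.034, -0.0914, 0.0039] roll -0.1505 j6end -0.11
slide [0.0, 0.0, 0.0725] roll -0.0 j6end -0.11
```

View pics/s3.png

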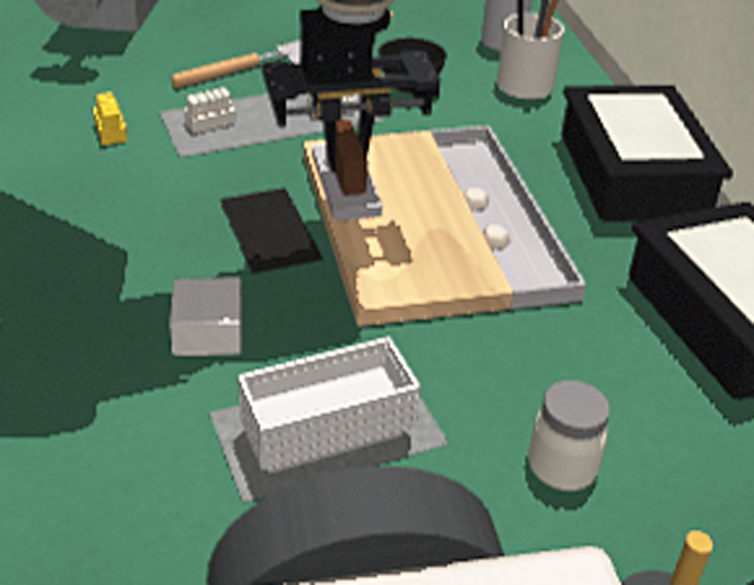

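Both chips lie in the trough at crop (477,198) and (496,237), and the board is clear. Next the scraper goes back on its mat.

Emit:
step_arm(increments=[{"slide": [0.034,-0.05,0.004],"roll": -0.07},{"slide": [0.034,-0.091,0.004],"roll": -0.15},{"slide": [0.034,-0.091,0.004],"roll": -0.15},{"slide": [0.034,-0.091,0.004],"roll": -0.15},{"slide": [0.034,-0.091,0.004],"roll": -0.15}])

```text
t: 9.88
eef_pos: [440.0, 32.8, 98.4]
tcp_rot: [3.14, 0.0, 1.753]
ft_force: [-0.8, 0.2, -3.6]
opening: 0.292
grip_force: 30.0
```

Emit:
step_arm(increments=[{"slide": [0,0,0.03],"roll": 0},{"slide": [0,0,0.055],"roll": 0},{"slide": [0,0,0.066],"roll": 0},{"slide": [0,0,0.071],"roll": 0},{"slide": [0,0,0.0735],"roll": 0}])

```text
t: 10.5
eef_pos: [439.0, 32.9, 24.8]
tcp_rot: [3.141, 0.0, 1.754]
ft_force: [3.9, 0.3, 20.4]
opening: 0.292
grip_force: 30.0
```

```bash
python3 -c "
from h import *
s=state();print(s['eef_pos'],s['ft_force'],s['tcp_rot'][2])"
```

```text
[438.97310981  32.91340865  24.84637612] [ 3.87511878  0.27713958 20.37962752] 1.7537036727979087
```

Emit:
step_arm(increments=[{"slide": [0,0,-0.001],"roll": 0},{"slide": [0,0,-0.001],"roll": 0}])

```text
t: 10.75
eef_pos: [438.8, 33.0, 26.1]
tcp_rot: [3.141, 0.0, 1.754]
ft_force: [-0.1, 0.3, -2.7]
opening: 0.291
grip_force: 30.0
```

Emit:
step_arm(increments=[{"slide": [0,0,0],"roll": 0},{"slide": [0,0,0],"roll": 0},{"slide": [0,0,0],"roll": 0},{"slide": [0,0,0],"roll": 0},{"slide": [0,0,0],"roll": 0}], fingers=1)

```text
t: 11.38
eef_pos: [438.5, 33.0, 25.6]
tcp_rot: [3.142, -0.0, 1.754]
ft_force: [-0.1, -0.7, -0.1]
opening: 0.759
grip_force: 0.0
```

Emit:
step_arm(increments=[{"slide": [0,0,-0.03],"roll": 0},{"slide": [0,0,-0.08],"roll": 0},{"slide": [0,0,-0.13],"roll": 0.15},{"slide": [0,0,-0.15],"roll": 0.33},{"slide": [0,0,-0.15],"roll": 0.5}])

```text
t: 12.0
eef_pos: [439.0, 32.9, 177.3]
tcp_rot: [3.138, -0.001, 1.248]
ft_force: [-0.0, -0.4, -0.4]
opening: 1.0
grip_force: 0.0
```

```bash
cat > k.py <<'E'
from m import *
for n in('top','side'):
    P=cloud(cam(n)); print(rect(P,50,68,(380,500,-100,150)),rect(P,62,80,(330,560,-400,-220)))
s=state();print(s['eef_pos'],s['tcp_rot'])
go((451.5,-293),120,12.1)
E
python3 k.py
```

```text
None {'n': 299, 'c': [451.8, -292.0], 'med': [454.6, -301.7, 69.3], 'size': [70.0, 154.2], 'ang': 12.1}
{'n': 184, 'c': [439.7, 25.5], 'med': [439.2, 18.2, 59.5], 'size': [27.1, 88.1], 'ang': 101.2} {'n': 605, 'c': [453.0, -295.2], 'med': [452.0, -289.4, 68.4], 'size': [71.0, 151.3], 'ang': 12.2}
[438.47778913  32.96702999 175.98756318] [ 3.14076838e+00 -2.81218955e-04  1.25186310e+00]
slide [-0.3054, 0.1146, 0.056] roll 1.0407 j6end 0.78
```

Emit:
step_arm(increments=[{"slide": [-0.06,0.023,0.01],"roll": 0.18},{"slide": [-0.12,0.046,0.02],"roll": 0.36},{"slide": [-0.18,0.069,0.03],"roll": 0.54},{"slide": [-0.24,0.092,0.04],"roll": 0.72},{"slide": [-0.305,0.116,0.056],"roll": 0.89}])

```text
t: 12.72
eef_pos: [452.7, -276.9, 123.0]
tcp_rot: [-3.141, 0.0, 0.362]
ft_force: [0.1, 1.5, 0.7]
opening: 1.003
grip_force: 0.0
```

Emit:
step_arm(increments=[{"slide": [0,0,0],"roll": 0.151},{"slide": [0,0,0],"roll": 0.151}])

```text
t: 12.98
eef_pos: [452.4, -275.0, 122.8]
tcp_rot: [-3.14, 0.001, 0.216]
ft_force: [0.4, -0.2, 0.0]
opening: 1.004
grip_force: 0.0
```

```bash
python3 -c "
from h import *
s=state();print(s['eef_pos'],s['tcp_rot'])
go((452.5,-293.5),64,12.1)"
```

```text
[ 452.43541652 -275.00142402  122.84071341] [-3.14018477e+00  1.01676750e-03  2.16103676e-01]
slide [-0.0039, 0.0181, 0.0588] roll 0.0049 j6end 0.78
```

Emit:
step_arm(increments=[{"slide": [-0.004,0.018,0],"roll": 0.005},{"slide": [-0.004,0.018,0],"roll": 0.005},{"slide": [-0.004,0.018,0.03],"roll": 0.005},{"slide": [-0.004,0.018,0.05],"roll": 0.005},{"slide": [-0.004,0.018,0.059],"roll": 0.005}])

```text
t: 13.6
eef_pos: [452.7, -292.7, 63.9]
tcp_rot: [-3.141, 0.001, 0.21]
ft_force: [0.0, -0.8, -0.0]
opening: 0.998
grip_force: 0.0
```

Emit:
step_arm(increments=[{"slide": [0,0,0],"roll": 0},{"slide": [0,0,0],"roll": 0}])

```text
t: 13.85
eef_pos: [453.2, -293.3, 65.4]
tcp_rot: [3.141, -0.001, 0.208]
ft_force: [0.9, -0.1, -0.6]
opening: 1.0
grip_force: 0.0
```

```bash
python3 -c "
from m import *
s=state();print(s['eef_pos'],s['tcp_rot'],s['ft_force'])
go((452.5,-293.5),64,12.1)
c=cam('side');a=c['color'][200:345,240:430,::-1];cv2.imwrite('pics/s4.png',cv2.resize(a,None,fx=4,fy=4,interpolation=2))
"
```

```text
[ 453.1949841  -293.34944797   65.36151675] [ 3.14080084e+00 -7.28407208e-04  2.08371401e-01] [ 0.85395822 -0.0523793  -0.56107615]
slide [-0.0007, 0.0, 0.0014] roll -0.0028 j6end 0.78
```

View pics/s4.png

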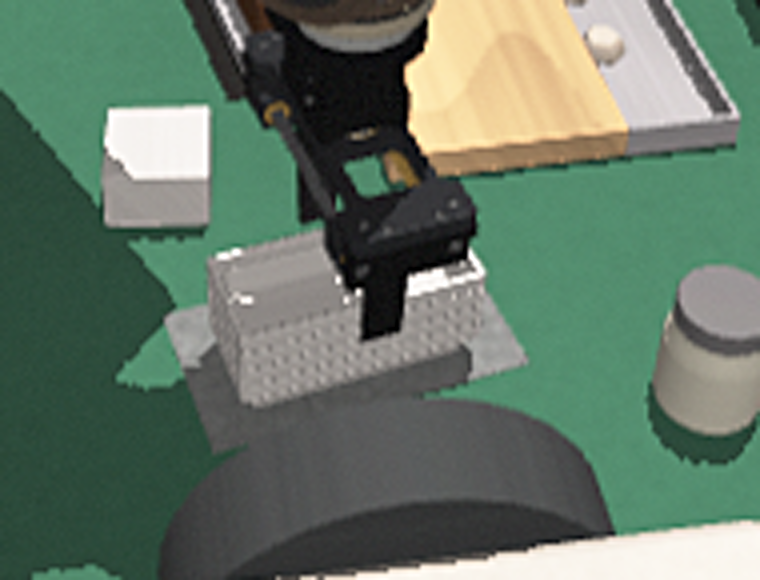

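The fingers straddle the stack at mid-length (near finger tip at crop (380,335)), and the tip is at z≈64–65, inside the 60–68 window. I'll close and lift.

Emit:
step_arm(increments=[{"slide": [0,0,0.001],"roll": 0},{"slide": [0,0,0.001],"roll": 0},{"slide": [0,0,0.001],"roll": 0},{"slide": [0,0,0.001],"roll": 0},{"slide": [0,0,0.001],"roll": 0}], fingers=0)

```text
t: 14.52
eef_pos: [452.9, -293.2, 63.7]
tcp_rot: [-3.142, -0.0, 0.208]
ft_force: [-0.8, 0.2, 1.7]
opening: 0.713
grip_force: 30.0
```

Emit:
step_arm(increments=[{"slide": [0,0,0],"roll": 0},{"slide": [0,0,0],"roll": 0},{"slide": [0,0,-0.004],"roll": 0},{"slide": [0,0,-0.01],"roll": 0},{"slide": [0,0,-0.016],"roll": 0}])

```text
t: 15.15
eef_pos: [452.9, -293.2, 80.1]
tcp_rot: [3.142, -0.0, 0.208]
ft_force: [-0.1, 0.4, -1.7]
opening: 0.711
grip_force: 30.0
```

Emit:
step_arm(increments=[{"slide": [0,0,-0.01],"roll": 0},{"slide": [0,0,-0.025],"roll": 0},{"slide": [0,0,-0.045],"roll": 0},{"slide": [0,0,-0.065],"roll": 0},{"slide": [0,0,-0.065],"roll": 0}])

```text
t: 15.78
eef_pos: [453.4, -293.6, 146.5]
tcp_rot: [3.139, -0.002, 0.208]
ft_force: [0.3, -0.2, -2.3]
opening: 0.71
grip_force: 30.0
```

```bash
cat > l.py <<'E'
from m import *
s=state();print(s['eef_pos'],s['tcp_rot'],s['ft_force'],s['opening'],s['grip_force'])
for n in('side','top'):
    c=cam(n);P=cloud(c);
    print(n,rect(P,48,64,(330,560,-400,-220)),'held',rect(P,s['eef_pos'][2]-24,s['eef_pos'][2]+16,(330,560,-400,-220)))
    if n=='side':
        a=c['color'][180:345,240:430,::-1];cv2.imwrite('pics/s5.png',cv2.resize(a,None,fx=3.5,fy=3.5,interpolation=2))
C=np.array([585.4+1,16.9]);th=np.radians(1.9);u=np.array([np.cos(th),np.sin(th)]);v=np.array([-u[1],u[0]])
for yb in(55,-55):print('slot',yb,C+v*yb)
go(C+v*55,130,1.9); go(C+v*-55,130,1.9)
E
python3 l.py
```

```text
[ 453.38740594 -293.61922303  146.45078868] [ 3.13904722e+00 -2.11761510e-03  2.07807506e-01] [ 0.30767428 -0.15172551 -2.25170465] 0.710382934472676 29.99945640563965
side {'n': 592, 'c': [452.4, -295.3], 'med': [452.4, -293.1, 54.4], 'size': [71.1, 150.5], 'ang': 12.3} held {'n': 1313, 'c': [453.5, -298.0], 'med': [432.3, -294.5, 138.2], 'size': [78.3, 150.8], 'ang': 12.2}
top {'n': 7, 'c': [517.2, -254.0], 'med': [516.9, -251.1, 54.2], 'size': [2.8, 19.7], 'ang': 101.8} held {'n': 44, 'c': [512.4, -254.5], 'med': [512.7, -256.6, 149.6], 'size': [16.2, 33.8], 'ang': 140.1}
slot 55 [584.57646519  71.86976188]
slot -55 [588.22353481 -38.06976188]
slide [0.2043, -0.3299, 0.0147] roll 0.1746 j6end 1.66
slide [0.1852, -0.2216, 0.0147] roll 0.1746 j6end 1.47
```

View pics/s5.png

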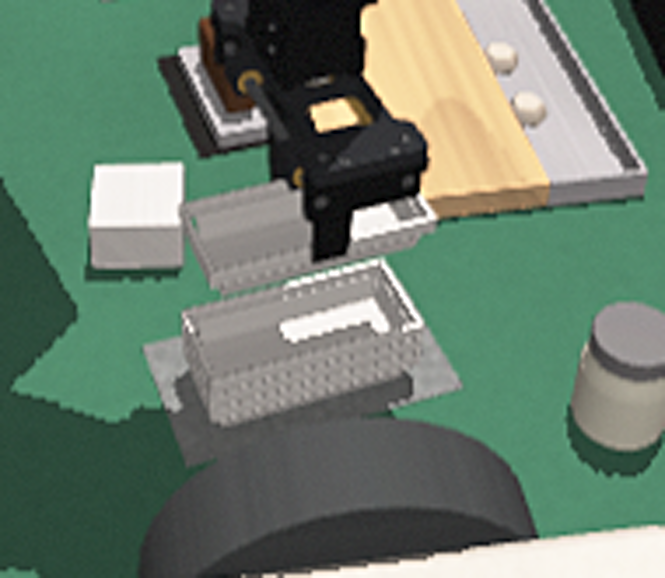

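One tray hangs from the fingers and the other three stay nested with their rim at z≈58.

Emit:
step_arm(increments=[{"slide": [0.03,-0.048,0.003],"roll": 0},{"slide": [0.06,-0.096,0.006],"roll": 0},{"slide": [0.09,-0.144,0.009],"roll": 0},{"slide": [0.12,-0.192,0.012],"roll": 0},{"slide": [0.15,-0.24,0.015],"roll": 0}])

```text
t: 16.5
eef_pos: [550.2, -25.6, 128.7]
tcp_rot: [-3.141, 0.001, 0.208]
ft_force: [1.2, -0.3, -1.3]
opening: 0.715
grip_force: 30.0
```

Emit:
step_arm(increments=[{"slide": [0.027,-0.045,0],"roll": 0.1},{"slide": [0.054,-0.09,0],"roll": 0.175},{"slide": [0.054,-0.09,0],"roll": 0.175},{"slide": [0.054,-0.09,0],"roll": 0.175},{"slide": [0.054,-0.09,0],"roll": 0.175}])

```text
t: 17.12
eef_pos: [584.0, 70.7, 129.4]
tcp_rot: [-3.142, 0.001, 0.032]
ft_force: [-0.0, -0.4, -1.6]
opening: 0.712
grip_force: 30.0
```

```bash
python3 -c "
from h import *
s=state();print(s['eef_pos'],s['tcp_rot'],s['grip_force'])
go((584.6,72),48,1.9)"
```

```text
[584.02293494  70.73005489 129.38847084] [-3.14157538e+00  7.35534621e-04  3.18478427e-02] 29.999411702156067
slide [0.0006, -0.0013, 0.0814] roll -0.0013 j6end 1.66
```

Emit:
step_arm(increments=[{"slide": [0.001,-0.001,0.04],"roll": 0},{"slide": [0.001,-0.001,0.068],"roll": 0},{"slide": [0.001,-0.001,0.077],"roll": 0},{"slide": [0.001,-0.001,0.081],"roll": 0},{"slide": [0.001,-0.001,0.0835],"roll": 0}])

```text
t: 17.75
eef_pos: [585.8, 72.6, 46.9]
tcp_rot: [-3.142, -0.001, 0.033]
ft_force: [-0.1, -0.4, -1.2]
opening: 0.714
grip_force: 30.0
```

Emit:
step_arm(increments=[{"slide": [0,0,0],"roll": 0},{"slide": [0,0,0],"roll": 0},{"slide": [0,0,0],"roll": 0},{"slide": [0,0,0],"roll": 0},{"slide": [0,0,0],"roll": 0}], fingers=1)

```text
t: 18.38
eef_pos: [585.3, 72.9, 46.2]
tcp_rot: [-3.142, -0.0, 0.033]
ft_force: [-0.3, -0.5, -0.1]
opening: 1.002
grip_force: 0.0
```

Emit:
step_arm(increments=[{"slide": [0,0,0],"roll": 0},{"slide": [0,0,-0.01],"roll": 0},{"slide": [0,0,-0.03],"roll": 0},{"slide": [0,0,-0.06],"roll": 0},{"slide": [0,0,-0.085],"roll": 0}])

```text
t: 19.0
eef_pos: [585.5, 72.8, 132.9]
tcp_rot: [-3.142, -0.001, 0.033]
ft_force: [0.7, 0.5, 0.2]
opening: 1.002
grip_force: 0.0
```

```bash
python3 -c "
from m import *
s=state();print(s['eef_pos'],s['tcp_rot'],s['grip_force'])
P=cloud(cam('side'))
print(rect(P,48,66,(480,700,20,130)),rect(P,48,64,(330,560,-400,-220)))
go((453,-293.5),110,12)"
```

```text
[585.48313809  72.83528528 132.92561881] [-3.14150506e+00 -9.19587766e-04  3.27464562e-02] 0.0
{'n': 200, 'c': [586.4, 69.6], 'med': [583.8, 61.5, 51.3], 'size': [73.7, 152.0], 'ang': 2.4} {'n': 595, 'c': [452.6, -295.6], 'med': [452.1, -291.9, 54.5], 'size': [72.2, 150.0], 'ang': 11.4}
slide [-0.1457, 0.3618, 0.0259] roll -0.1765 j6end 0.79
```

Tray 1 is flat on the board. Now the second one.

Emit:
step_arm(increments=[{"slide": [-0.024,0.058,0.003],"roll": 0},{"slide": [-0.048,0.116,0.006],"roll": 0},{"slide": [-0.072,0.174,0.009],"roll": 0},{"slide": [-0.094,0.23,0.012],"roll": 0},{"slide": [-0.11,0.28,0.015],"roll": 0}])

```text
t: 19.68
eef_pos: [483.6, -212.6, 116.4]
tcp_rot: [3.141, -0.0, 0.032]
ft_force: [1.0, 0.1, 0.6]
opening: 1.004
grip_force: 0.0
```

Emit:
step_arm(increments=[{"slide": [-0.036,0.04,0],"roll": -0.09},{"slide": [-0.036,0.082,0],"roll": -0.1765},{"slide": [-0.036,0.082,0],"roll": -0.1765},{"slide": [-0.036,0.082,0.01],"roll": -0.1765},{"slide": [-0.036,0.082,0.01],"roll": -0.1765}])

```text
t: 20.3
eef_pos: [451.1, -292.4, 105.2]
tcp_rot: [-3.14, 0.001, 0.21]
ft_force: [-0.8, 0.0, -0.8]
opening: 1.0
grip_force: 0.0
```

```bash
python3 -c "
from h import *
s=state();print(s['eef_pos'],s['tcp_rot'])
go((453,-293.5),50,12)"
```

```text
[ 451.06195758 -292.39031123  105.23908002] [-3.13994195e+00  1.12269855e-03  2.10022230e-01]
slide [0.0017, 0.0015, 0.0552] roll 0.0006 j6end 0.79
```

Emit:
step_arm(increments=[{"slide": [0.0015,0.001,0.025],"roll": 0},{"slide": [0.0015,0.001,0.045],"roll": 0},{"slide": [0.0015,0.001,0.055],"roll": 0},{"slide": [0.0015,0.001,0.055],"roll": 0},{"slide": [0.0015,0.001,0.055],"roll": 0}])

```text
t: 20.92
eef_pos: [453.3, -294.4, 51.7]
tcp_rot: [3.141, -0.001, 0.21]
ft_force: [0.6, -0.6, 0.2]
opening: 1.002
grip_force: 0.0
```

```bash
python3 -c "
from h import *
s=state();print(s['eef_pos'],s['tcp_rot'],s['ft_force'])
go((453,-293.5),50,12)"
```

```text
[ 453.28450841 -294.40871256   51.73190603] [ 3.14105161e+00 -5.25214067e-04  2.09605345e-01] [ 0.59064879 -0.64870846  0.18309459]
slide [-0.0001, -0.0009, 0.0017] roll 0.0002 j6end 0.79
```

Emit:
step_arm(increments=[{"slide": [0,-0.001,0.001],"roll": 0},{"slide": [0,-0.001,0.001],"roll": 0},{"slide": [0,-0.001,0.001],"roll": 0},{"slide": [0,-0.001,0.001],"roll": 0},{"slide": [0,-0.001,0.001],"roll": 0}], fingers=0)

```text
t: 21.55
eef_pos: [452.8, -293.5, 50.3]
tcp_rot: [3.142, -0.0, 0.209]
ft_force: [-0.2, 0.1, 3.2]
opening: 0.712
grip_force: 30.0
```

Emit:
step_arm(increments=[{"slide": [0,0,0],"roll": 0},{"slide": [0,0,0],"roll": 0},{"slide": [0,0,-0.004],"roll": 0},{"slide": [0,0,-0.01],"roll": 0},{"slide": [0,0,-0.016],"roll": 0}])

```text
t: 22.18
eef_pos: [452.8, -293.5, 66.5]
tcp_rot: [-3.142, -0.0, 0.209]
ft_force: [-1.4, 1.0, -0.8]
opening: 0.711
grip_force: 30.0
```

Emit:
step_arm(increments=[{"slide": [0,0,-0.01],"roll": 0},{"slide": [0,0,-0.025],"roll": 0},{"slide": [0,0,-0.045],"roll": 0},{"slide": [0,0,-0.065],"roll": 0},{"slide": [0,0,-0.065],"roll": 0}])

```text
t: 22.8
eef_pos: [453.3, -293.9, 132.9]
tcp_rot: [3.139, -0.002, 0.209]
ft_force: [-0.2, 0.3, -2.3]
opening: 0.714
grip_force: 30.0
```

```bash
cat > n.py <<'E'
from m import *
s=state();z=s['eef_pos'][2];print(s['eef_pos'],s['tcp_rot'],s['ft_force'],s['opening'],s['grip_force'])
P=cloud(cam('side'));b=(330,560,-400,-220)
print(rect(P,34,50,b),'held',rect(P,z-26,z+12,b))
print('between',[int(((P[...,2]>a)&(P[...,2]<a+6)&(P[...,0]>330)&(P[...,0]<560)&(P[...,1]>-400)&(P[...,1]<-220)).sum()) for a in range(30,160,6)])
go((588.2,-38),120,1.9)
E
python3 n.py
```

```text
[ 453.29593569 -293.86002882  132.93699374] [ 3.13910193e+00 -2.04797928e-03  2.09380339e-01] [-0.16452842  0.27117902 -2.26314499] 0.7139184082693607 29.999776482582092
{'n': 571, 'c': [452.4, -295.5], 'med': [449.1, -293.8, 40.5], 'size': [72.4, 150.6], 'ang': 11.9} held {'n': 1268, 'c': [453.5, -297.8], 'med': [431.6, -294.7, 123.3], 'size': [78.3, 150.3], 'ang': 11.9}
between [267, 279, 194, 0, 0, 0, 0, 0, 0, 0, 0, 0, 1, 368, 202, 100, 172, 223, 199, 21, 28, 29]
slide [0.1854, -0.2219, 0.0119] roll 0.1761 j6end 1.47
```

Emit:
step_arm(increments=[{"slide": [0.037,-0.044,0.004],"roll": 0.03},{"slide": [0.074,-0.088,0.008],"roll": 0.07},{"slide": [0.111,-0.133,0.012],"roll": 0.1},{"slide": [0.148,-0.178,0.012],"roll": 0.14},{"slide": [0.185,-0.222,0.012],"roll": 0.176}])

```text
t: 23.48
eef_pos: [587.9, -36.0, 118.3]
tcp_rot: [-3.141, 0.001, 0.032]
ft_force: [0.1, -0.7, -1.4]
opening: 0.707
grip_force: 30.0
```

Emit:
step_arm(increments=[{"slide": [0,0,0],"roll": 0},{"slide": [0,0,0],"roll": 0},{"slide": [0,0,0.03],"roll": 0},{"slide": [0,0,0.05],"roll": 0},{"slide": [0,0,0.05],"roll": 0}])

```text
t: 24.1
eef_pos: [586.4, -39.1, 67.9]
tcp_rot: [-3.141, 0.003, 0.032]
ft_force: [1.4, 0.2, -1.3]
opening: 0.71
grip_force: 30.0
```

```bash
python3 -c "
from h import *
s=state();print(s['eef_pos'],s['tcp_rot'])
go((588.2,-38),46.3,1.9)"
```

```text
[586.37078261 -39.13571382  67.89056591] [-3.14096267e+00  3.04496744e-03  3.15520183e-02]
slide [0.0019, -0.0011, 0.0216] roll -0.0016 j6end 1.47
```

Emit:
step_arm(increments=[{"slide": [0,0,0.008],"roll": 0},{"slide": [0,0,0.014],"roll": 0},{"slide": [0,0,0.018],"roll": 0},{"slide": [0,0,0.021],"roll": 0},{"slide": [0,0,0.021],"roll": 0}])

```text
t: 24.72
eef_pos: [587.6, -37.8, 48.0]
tcp_rot: [-3.141, 0.0, 0.033]
ft_force: [0.4, 0.4, -2.0]
opening: 0.708
grip_force: 30.0
```

Emit:
step_arm(increments=[{"slide": [0,0,0.0005],"roll": 0},{"slide": [0,0,0.0005],"roll": 0},{"slide": [0,0,0.0005],"roll": 0},{"slide": [0,0,0.0005],"roll": 0},{"slide": [0,0,0.0005],"roll": 0}], fingers=1)

```text
t: 25.35
eef_pos: [587.6, -37.9, 47.7]
tcp_rot: [-3.142, -0.0, 0.033]
ft_force: [0.6, 0.6, 0.2]
opening: 1.003
grip_force: 0.0
```

Emit:
step_arm(increments=[{"slide": [0,0,0],"roll": 0},{"slide": [0,0,-0.01],"roll": 0},{"slide": [0,0,-0.03],"roll": 0},{"slide": [0,0,-0.06],"roll": 0},{"slide": [0,0,-0.1],"roll": 0}])

```text
t: 25.98
eef_pos: [587.3, -37.8, 148.8]
tcp_rot: [-3.141, 0.001, 0.033]
ft_force: [-1.1, 0.3, 0.8]
opening: 1.0
grip_force: 0.0
```

```bash
cat > q.py <<'E'
from m import *
for n in('top','side'):
    P=cloud(cam(n)); print(n)
    for k,lo,hi,b in [('handle',50,70,(380,500,-100,150)),('t1',46,66,(480,700,25,130)),('t2',46,66,(480,700,-90,20)),('stack',34,54,(330,560,-400,-220)),
      ('mA',36,56,(490,600,200,350)),('mB',36,56,(330,450,200,350))]:
        print(k,rect(P,lo,hi,b))
go((552.5,291),130,10); go((380,277),130,18.5)
E
python3 q.py
```

```text
top
handle None
t1 {'n': 108, 'c': [597.2, 102.3], 'med': [618.1, 101.9, 51.7], 'size': [42.7, 139.3], 'ang': 163.8}
t2 None
stack {'n': 277, 'c': [450.0, -292.0], 'med': [453.2, -300.9, 41.5], 'size': [69.6, 149.9], 'ang': 11.9}
mA {'n': 113, 'c': [555.7, 293.2], 'med': [556.1, 292.1, 44.6], 'size': [24.0, 52.3], 'ang': 7.3}
mB None
side
handle {'n': 183, 'c': [439.7, 23.2], 'med': [439.8, 17.8, 59.5], 'size': [27.6, 88.6], 'ang': 99.8}
t1 {'n': 225, 'c': [585.5, 69.4], 'med': [577.5, 50.0, 50.3], 'size': [75.1, 150.7], 'ang': 0.3}
t2 {'n': 293, 'c': [587.9, -41.2], 'med': [586.7, -50.1, 51.0], 'size': [70.9, 151.4], 'ang': 2.2}
stack {'n': 589, 'c': [452.5, -295.3], 'med': [451.6, -292.3, 40.3], 'size': [72.0, 150.8], 'ang': 11.4}
mA {'n': 70, 'c': [553.6, 290.2], 'med': [552.6, 285.1, 41.6], 'size': [25.7, 57.7], 'ang': 6.3}
mB {'n': 75, 'c': [381.5, 274.6], 'med': [380.5, 272.2, 42.2], 'size': [25.4, 53.0], 'ang': 20.2}
slide [-0.0258, -0.3301, 0.0222] roll -0.1412 j6end 1.88
slide [-0.1987, -0.3219, 0.0222] roll -0.2895 j6end 1.88
```

Emit:
step_arm(increments=[{"slide": [-0.005,-0.06,0],"roll": 0},{"slide": [-0.01,-0.12,0],"roll": 0},{"slide": [-0.015,-0.18,0],"roll": 0},{"slide": [-0.02,-0.24,0],"roll": 0},{"slide": [-0.022,-0.29,0],"roll": 0}])

```text
t: 26.7
eef_pos: [555.2, 253.4, 147.6]
tcp_rot: [-3.141, 0.0, 0.034]
ft_force: [0.8, -0.7, -0.5]
opening: 1.0
grip_force: 0.0
```

Emit:
step_arm(increments=[{"slide": [-0.003,-0.042,0.03],"roll": -0.11},{"slide": [-0.003,-0.042,0.06],"roll": -0.11},{"slide": [-0.003,-0.042,0.06],"roll": -0.11},{"slide": [-0.003,-0.042,0.06],"roll": -0.11}])

```text
t: 27.2
eef_pos: [552.1, 292.9, 88.6]
tcp_rot: [-3.141, -0.001, 0.143]
ft_force: [-0.2, -0.6, 0.6]
opening: 1.0
grip_force: 0.0
```

```bash
cat > r.py <<'E'
from m import *
s=state();print(s['eef_pos'],s['tcp_rot'])
c=cam('side');P=cloud(c);print(rect(P,36,54,(490,620,230,350)))
P=cloud(cam('top'));print(rect(P,36,54,(490,620,230,350)),rect(P,36,54,(330,450,200,350)))
go((553,293),27,8)
E
python3 r.py
```

```text
[552.06502282 292.85398019  88.60009542] [-3.14134761e+00 -8.16661569e-04  1.42589310e-01]
{'n': 68, 'c': [553.3, 288.6], 'med': [552.4, 285.4, 41.9], 'size': [24.1, 56.5], 'ang': 10.8}
None None
slide [0.0007, -0.0001, 0.0621] roll 0.0027 j6end 1.92
```

Emit:
step_arm(increments=[{"slide": [0.001,0,0.03],"roll": -0.01},{"slide": [0.001,0,0.05],"roll": -0.01},{"slide": [0.001,0,0.061],"roll": -0.01},{"slide": [0.001,0,0.061],"roll": -0.01},{"slide": [0.001,0,0.061],"roll": -0.01}])

```text
t: 27.92
eef_pos: [553.1, 293.4, 27.7]
tcp_rot: [-3.141, -0.001, 0.153]
ft_force: [0.0, 0.6, 0.3]
opening: 0.998
grip_force: 0.0
```

Emit:
step_arm(increments=[{"slide": [0,0,0],"roll": 0},{"slide": [0,0,0],"roll": 0},{"slide": [0,0,0],"roll": 0},{"slide": [0,0,0],"roll": 0},{"slide": [0,0,0],"roll": 0}], fingers=0)

```text
t: 28.55
eef_pos: [552.5, 293.3, 26.7]
tcp_rot: [-3.142, -0.0, 0.153]
ft_force: [0.5, -0.3, 1.1]
opening: 0.526
grip_force: 0.0
```

Emit:
step_arm(increments=[{"slide": [0,0,0],"roll": 0},{"slide": [0,0,0],"roll": 0},{"slide": [0,0,0],"roll": 0},{"slide": [0,0,0],"roll": 0},{"slide": [0,0,0],"roll": 0}])

```text
t: 29.18
eef_pos: [552.5, 293.3, 26.7]
tcp_rot: [-3.141, -0.0, 0.153]
ft_force: [0.0, -0.2, -0.3]
opening: 0.245
grip_force: 30.0
```

Emit:
step_arm(increments=[{"slide": [0,0,-0.01],"roll": 0},{"slide": [0,0,-0.04],"roll": 0},{"slide": [0,0,-0.08],"roll": 0},{"slide": [0,0,-0.1],"roll": 0.05},{"slide": [0,0,-0.1],"roll": 0.12}])

```text
t: 29.8
eef_pos: [553.2, 293.5, 129.3]
tcp_rot: [-3.14, -0.003, 0.031]
ft_force: [-0.2, 0.0, -1.7]
opening: 0.252
grip_force: 30.0
```

```bash
cat > w.py <<'E'
from m import *
s=state();z=s['eef_pos'][2];print(s['eef_pos'],s['tcp_rot'],s['ft_force'],s['opening'])
P=cloud(cam('side'))
print('held',rect(P,z-30,z+20,(500,610,230,350)))
x=P[(P[...,2]>60)&(P[...,2]<100)&(P[...,0]>500)&(P[...,0]<610)&(P[...,1]>230)&(P[...,1]<340)];print(len(x),x[:,2].min() if len(x) else 0, x[:,0].min(),x[:,0].max())
go((585.4,72.7),z,1.9)
E
python3 w.py
```

```text
[553.18426822 293.54583453 129.31954074] [-3.14030194 -0.00338516  0.03135613] [-0.20953774  0.04462758 -1.66445825] 0.2523207700193397
held {'n': 249, 'c': [555.2, 287.7], 'med': [552.4, 277.4, 125.0], 'size': [39.6, 63.3], 'ang': 176.1}Traceback (most recent call last):
  File "w.py", line 5, in <module>
    x=P[(P[...,2]>60)&(P[...,2]<100)&(P[...,0]>500)&(P[...,0]<610)&(P[...,1]>230)&(P[...,1]<340)];print(len(x),x[:,2].min() if len(x) else 0, x[:,0].min(),x[:,0].max())
                                                                                                                                              ~~~~~~~~~~^^
    return umr_minimum(a, axis, None, out, keepdims, initial, where)
ValueError: zero-size array to reduction operation minimum which has no identity
```

Emit:
step_arm(increments=[{"slide": [0.006,0.055,0],"roll": 0},{"slide": [0.013,0.11,0],"roll": 0},{"slide": [0.019,0.165,0],"roll": 0},{"slide": [0.025,0.222,0],"roll": 0},{"slide": [0.025,0.222,0],"roll": 0}])

```text
t: 30.48
eef_pos: [585.3, 68.8, 126.9]
tcp_rot: [3.141, -0.0, 0.03]
ft_force: [-0.0, 0.7, -0.9]
opening: 0.251
grip_force: 30.0
```

Emit:
step_arm(increments=[{"slide": [0,0,0.02],"roll": 0},{"slide": [0,0,0.035],"roll": 0},{"slide": [0,0,0.035],"roll": 0},{"slide": [0,0,0.035],"roll": 0}])

```text
t: 30.98
eef_pos: [585.1, 72.7, 92.0]
tcp_rot: [-3.141, -0.0, 0.034]
ft_force: [0.7, -0.1, -1.4]
opening: 0.254
grip_force: 30.0
```

```bash
cat > w.py <<'E'
from m import *
s=state();z=s['eef_pos'][2];print(s['eef_pos'],s['tcp_rot'],s['ft_force'],s['opening'])
c=cam('side');P=cloud(c);a=c['color'][150:265,290:440,::-1];cv2.imwrite('pics/s6.png',cv2.resize(a,None,fx=4.5,fy=4.5,interpolation=2))
print('t1',rect(P,46,58,(480,700,25,130)))
go((585.4,72.7),54,1.9)
E
python3 w.py
```

```text
[585.11553219  72.70355116  92.04715405] [-3.14148728e+00 -4.06044121e-04  3.40943324e-02] [ 0.73150513 -0.12551747 -1.354249  ] 0.25388160867560167
t1 {'n': 200, 'c': [585.4, 67.3], 'med': [576.6, 40.4, 50.9], 'size': [75.4, 150.8], 'ang': 2.3}
slide [0.0002, -0.0001, 0.0382] roll 0.0009 j6end 1.66
```

View pics/s6.png

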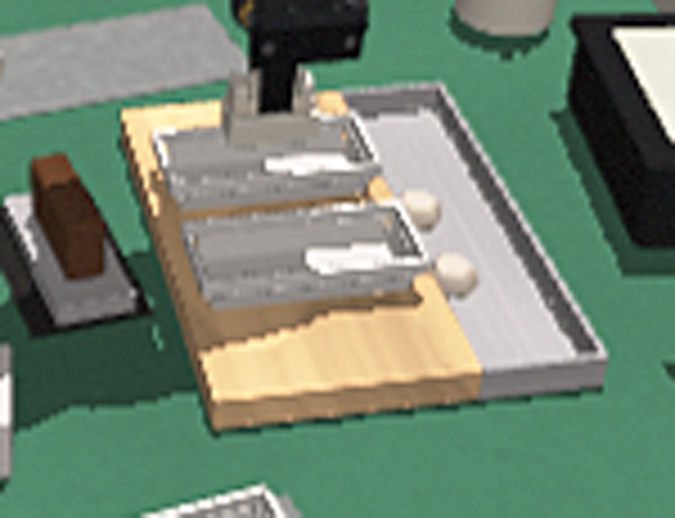

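The model hangs upright over tray 1 at crop (270,125), aligned with it; I'll lower it.

Emit:
step_arm(increments=[{"slide": [0,0,0.015],"roll": 0},{"slide": [0,0,0.025],"roll": 0},{"slide": [0,0,0.032],"roll": 0},{"slide": [0,0,0.036],"roll": 0},{"slide": [0,0,0.0375],"roll": 0}])

```text
t: 31.65
eef_pos: [584.9, 72.2, 53.9]
tcp_rot: [-3.142, 0.0, 0.033]
ft_force: [-0.1, 0.3, -1.4]
opening: 0.249
grip_force: 30.0
```

Emit:
step_arm(increments=[{"slide": [0,0,0],"roll": 0},{"slide": [0,0,0],"roll": 0}])

```text
t: 31.9
eef_pos: [585.1, 72.2, 54.4]
tcp_rot: [-3.142, -0.001, 0.033]
ft_force: [0.0, 0.5, -1.4]
opening: 0.247
grip_force: 30.0
```

Emit:
step_arm(increments=[{"slide": [0,0,0],"roll": 0},{"slide": [0,0,0],"roll": 0},{"slide": [0,0,0],"roll": 0},{"slide": [0,0,0],"roll": 0}], fingers=0.33)

```text
t: 32.4
eef_pos: [585.0, 72.2, 54.2]
tcp_rot: [-3.141, -0.0, 0.033]
ft_force: [0.1, 0.6, -0.6]
opening: 0.329
grip_force: 0.0
```

Emit:
step_arm(increments=[{"slide": [0,0,-0.01],"roll": 0},{"slide": [0,0,-0.03],"roll": 0},{"slide": [0,0,-0.06],"roll": 0},{"slide": [0,0,-0.09],"roll": 0},{"slide": [0,0,-0.09],"roll": 0}])

```text
t: 33.02
eef_pos: [585.9, 72.3, 146.8]
tcp_rot: [3.142, -0.005, 0.033]
ft_force: [0.0, 0.7, 0.5]
opening: 0.331
grip_force: 0.0
```

```bash
cat > x.py <<'E'
from m import *
s=state();print(s['eef_pos'],s['tcp_rot'],s['ft_force'])
P=cloud(cam('side'));b=(480,700,25,130)
print('m in t1',rect(P,62,82,b));print('t1',rect(P,46,58,b))
print('mB',rect(P,36,56,(330,450,200,350)))
P=cloud(cam('top'));print('mB',rect(P,36,56,(330,450,200,350)))
go((380.5,277.8),s['eef_pos'][2],19)
E
python3 x.py
```

```text
[585.88543787  72.27157647 146.84402817] [ 3.14157936 -0.00450742  0.03338419] [0.01906065 0.72423377 0.51088204]
m in t1 {'n': 107, 'c': [585.8, 68.5], 'med': [584.6, 63.3, 69.4], 'size': [26.7, 55.6], 'ang': 4.5}
t1 {'n': 302, 'c': [585.7, 68.6], 'med': [584.9, 56.0, 50.2], 'size': [73.9, 150.7], 'ang': 3.0}
mB {'n': 74, 'c': [381.7, 274.4], 'med': [381.7, 271.8, 41.9], 'size': [23.6, 53.0], 'ang': 22.6}
mB None
slide [-0.1973, -0.2123, -0.0026] roll -0.2983 j6end 1.87
```

Model A stands in tray 1. On to model B, still where it was.

Emit:
step_arm(increments=[{"slide": [-0.04,-0.042,0],"roll": -0.06},{"slide": [-0.08,-0.085,0],"roll": -0.12},{"slide": [-0.12,-0.128,0],"roll": -0.18},{"slide": [-0.16,-0.17,0],"roll": -0.24},{"slide": [-0.197,-0.212,0],"roll": -0.298}], fingers=1)

```text
t: 33.75
eef_pos: [379.1, 278.3, 143.4]
tcp_rot: [3.141, 0.002, 0.333]
ft_force: [0.3, 0.1, -0.4]
opening: 0.799
grip_force: 0.0
```

Emit:
step_arm(increments=[{"slide": [0,0,0.03],"roll": 0},{"slide": [0,0,0.055],"roll": 0},{"slide": [0,0,0.055],"roll": 0},{"slide": [0,0,0.055],"roll": 0}])

```text
t: 34.25
eef_pos: [381.1, 277.5, 89.4]
tcp_rot: [-3.142, 0.0, 0.331]
ft_force: [0.1, -0.4, 0.1]
opening: 1.0
grip_force: 0.0
```

```bash
cat > y.py <<'E'
from m import *
s=state();print(s['eef_pos'],s['tcp_rot'],s['opening'])
for n in('side','top'):
    P=cloud(cam(n));print('mB',rect(P,36,54,(330,450,200,350)),'mInT1',rect(P,62,82,(480,700,25,130)),'scr',rect(P,50,68,(380,500,-100,150)))
go((380.5,277.5),27,19)
E
python3 y.py
```

```text
[381.13962138 277.49645348  89.41644768] [-3.14158109e+00  2.82459523e-04  3.31013808e-01] 1.0001976756329565
mB {'n': 73, 'c': [382.6, 274.8], 'med': [380.5, 271.9, 42.2], 'size': [22.7, 55.7], 'ang': 19.0} mInT1 {'n': 106, 'c': [585.7, 68.1], 'med': [584.2, 63.2, 69.8], 'size': [25.6, 55.4], 'ang': 178.5} scr {'n': 185, 'c': [439.3, 26.3], 'med': [439.3, 16.2, 59.3], 'size': [27.5, 92.2], 'ang': 100.1}
mB None mInT1 {'n': 125, 'c': [583.8, 71.6], 'med': [581.8, 71.8, 72.3], 'size': [22.2, 58.9], 'ang': 3.0} scr {'n': 249, 'c': [437.1, 29.1], 'med': [436.2, 28.8, 60.9], 'size': [28.3, 89.1], 'ang': 100.5}
slide [-0.0008, -0.0002, 0.0629] roll -0.0007 j6end 1.87
```

Emit:
step_arm(increments=[{"slide": [0,0,0.03],"roll": 0},{"slide": [0,0,0.05],"roll": 0},{"slide": [0,0,0.0625],"roll": 0},{"slide": [0,0,0.0625],"roll": 0},{"slide": [0,0,0.0625],"roll": 0}])

```text
t: 34.98
eef_pos: [381.3, 277.7, 27.4]
tcp_rot: [-3.141, -0.001, 0.331]
ft_force: [0.0, 0.2, 0.0]
opening: 1.001
grip_force: 0.0
```

Emit:
step_arm(increments=[{"slide": [0,0,0],"roll": 0},{"slide": [0,0,0],"roll": 0},{"slide": [0,0,0],"roll": 0},{"slide": [0,0,0],"roll": 0},{"slide": [0,0,0],"roll": 0}], fingers=0)

```text
t: 35.6
eef_pos: [381.0, 277.6, 26.7]
tcp_rot: [-3.142, -0.0, 0.331]
ft_force: [-0.3, 0.2, 0.2]
opening: 0.532
grip_force: 0.0
```

Emit:
step_arm(increments=[{"slide": [0,0,0],"roll": 0},{"slide": [0,0,0],"roll": 0},{"slide": [0,0,0],"roll": 0},{"slide": [0,0,0],"roll": 0},{"slide": [0,0,0],"roll": 0}])

```text
t: 36.22
eef_pos: [381.0, 277.6, 26.7]
tcp_rot: [-3.142, -0.0, 0.331]
ft_force: [-0.7, 0.7, -0.3]
opening: 0.249
grip_force: 30.0
```

Emit:
step_arm(increments=[{"slide": [0,0,-0.01],"roll": 0},{"slide": [0,0,-0.04],"roll": 0},{"slide": [0,0,-0.09],"roll": 0},{"slide": [0,0,-0.12],"roll": 0.13},{"slide": [0,0,-0.12],"roll": 0.298}])

```text
t: 36.85
eef_pos: [381.7, 277.9, 149.5]
tcp_rot: [-3.139, -0.004, 0.028]
ft_force: [-0.3, 0.7, -1.8]
opening: 0.252
grip_force: 30.0
```

```bash
cat > z.py <<'E'
from m import *
s=state();z=s['eef_pos'][2];print(s['eef_pos'],s['tcp_rot'],s['opening'],s['grip_force'],s['ft_force'])
P=cloud(cam('side'));print('held',rect(P,z-30,z+20,(330,450,200,350)),'t2',rect(P,46,58,(480,700,-90,20)))
go((587.6,-37.8),z,1.9)
E
python3 z.py
```

```text
[381.6522413  277.9371146  149.53960932] [-3.13940948 -0.00428425  0.02840713] 0.25211458670236325 29.9929279088974 [-0.30081987  0.72620001 -1.84632976]
held {'n': 267, 'c': [386.1, 269.7], 'med': [383.9, 261.1, 144.9], 'size': [38.7, 63.6], 'ang': 174.1} t2 {'n': 302, 'c': [587.3, -41.2], 'med': [586.3, -49.8, 50.7], 'size': [75.7, 150.9], 'ang': 0.7}
slide [0.2001, 0.3195, -0.0011] roll -0.0133 j6end 1.47
```

Emit:
step_arm(increments=[{"slide": [0.03,0.048,0],"roll": 0},{"slide": [0.06,0.096,0],"roll": 0},{"slide": [0.09,0.144,0],"roll": 0},{"slide": [0.12,0.192,0],"roll": 0},{"slide": [0.15,0.24,0],"roll": 0}])

```text
t: 37.52
eef_pos: [539.5, 40.9, 146.9]
tcp_rot: [-3.141, 0.0, 0.036]
ft_force: [0.6, 0.0, -1.1]
opening: 0.249
grip_force: 30.0
```

Emit:
step_arm(increments=[{"slide": [0.025,0.04,0],"roll": 0},{"slide": [0.05,0.0795,0],"roll": 0},{"slide": [0.05,0.0795,0.02],"roll": 0},{"slide": [0.05,0.0795,0.055],"roll": 0},{"slide": [0.05,0.0795,0.055],"roll": 0}])

```text
t: 38.15
eef_pos: [590.1, -35.0, 89.9]
tcp_rot: [-3.141, 0.005, 0.035]
ft_force: [-0.9, -0.0, -0.1]
opening: 0.248
grip_force: 30.0
```

Emit:
step_arm(increments=[{"slide": [0,0,0],"roll": 0},{"slide": [0,0,0],"roll": 0}])

```text
t: 38.4
eef_pos: [592.1, -35.1, 93.1]
tcp_rot: [3.141, -0.002, 0.034]
ft_force: [0.4, -0.4, -1.3]
opening: 0.25
grip_force: 30.0
```

```bash
cat > w.py <<'E'
from m import *
s=state();print(s['eef_pos'],s['tcp_rot'],s['opening'])
go((587.6,-37.8),53.9,1.9)
E
python3 w.py
```

```text
[592.05026951 -35.06131185  93.05021588] [ 3.14129258e+00 -1.91528757e-03  3.40912701e-02] 0.24974307845972224
slide [-0.0045, 0.0026, 0.0392] roll 0.0009 j6end 1.47
```

Emit:
step_arm(increments=[{"slide": [-0.0045,0.0025,0],"roll": 0},{"slide": [-0.0045,0.0025,0.015],"roll": 0},{"slide": [-0.0045,0.0025,0.028],"roll": 0},{"slide": [-0.0045,0.0025,0.035],"roll": 0},{"slide": [-0.0045,0.0025,0.038],"roll": 0}])

```text
t: 39.02
eef_pos: [586.7, -37.6, 53.7]
tcp_rot: [-3.141, 0.001, 0.034]
ft_force: [-10.0, 1.6, 30.0]
opening: 0.25
grip_force: 30.0
```

Emit:
step_arm(increments=[{"slide": [0,0,0],"roll": 0},{"slide": [0,0,0],"roll": 0}])

```text
t: 39.28
eef_pos: [587.0, -37.7, 53.8]
tcp_rot: [-3.141, 0.0, 0.033]
ft_force: [-2.5, 0.7, 4.9]
opening: 0.248
grip_force: 30.0
```

Emit:
step_arm(increments=[{"slide": [0,0,0],"roll": 0},{"slide": [0,0,0],"roll": 0},{"slide": [0,0,0],"roll": 0},{"slide": [0,0,0],"roll": 0}], fingers=0.33)

```text
t: 39.78
eef_pos: [587.1, -37.8, 53.6]
tcp_rot: [-3.142, -0.0, 0.033]
ft_force: [0.1, 0.2, 0.4]
opening: 0.33
grip_force: 0.0
```

Emit:
step_arm(increments=[{"slide": [0,0,-0.01],"roll": 0},{"slide": [0,0,-0.03],"roll": 0},{"slide": [0,0,-0.07],"roll": 0},{"slide": [0,0,-0.12],"roll": 0},{"slide": [0,0,-0.16],"roll": 0}])

```text
t: 40.4
eef_pos: [587.2, -37.8, 216.5]
tcp_rot: [3.141, -0.002, 0.033]
ft_force: [-0.2, 0.7, -0.3]
opening: 0.334
grip_force: 0.0
```

Emit:
step_arm(increments=[{"slide": [-0.05,-0.04,0],"roll": 0},{"slide": [-0.09,-0.08,0],"roll": 0},{"slide": [-0.13,-0.12,0],"roll": 0},{"slide": [-0.17,-0.16,0],"roll": 0},{"slide": [-0.17,-0.2,0],"roll": 0}])

```text
t: 41.02
eef_pos: [408.2, 157.3, 214.8]
tcp_rot: [-3.141, -0.001, 0.033]
ft_force: [0.3, 0.4, 0.0]
opening: 0.329
grip_force: 0.0
```

```bash
cat > v.py <<'E'
from m import *
s=state();print(s['eef_pos'],s['t'])
for n in('side','top'):
    c=cam(n);P=cloud(c)
    print(n,'mA',rect(P,62,82,(480,700,25,130)),'\nmB',rect(P,62,82,(480,700,-90,20)),'\nscr',rect(P,50,68,(380,500,-100,150)),'\nstack',rect(P,34,54,(330,560,-400,-220)))
    a=c['color'][120:345,200:490] if n=='side' else c['color'][110:310,180:460]
    cv2.imwrite('pics/%s9.png'%n,cv2.resize(a[:,:,::-1],None,fx=2.6,fy=2.6,interpolation=2))
E
python3 v.py
```

```text
[408.18012246 157.34930224 214.76240494] 41.025
side mA {'n': 111, 'c': [585.9, 68.0], 'med': [584.9, 63.4, 69.9], 'size': [28.0, 56.3], 'ang': 2.8} 
mB {'n': 126, 'c': [588.0, -42.7], 'med': [587.6, -44.7, 70.3], 'size': [25.3, 56.8], 'ang': 3.9} 
scr {'n': 182, 'c': [439.3, 24.9], 'med': [439.0, 17.9, 59.3], 'size': [27.0, 87.5], 'ang': 100.7} 
stack {'n': 577, 'c': [452.6, -294.9], 'med': [454.0, -295.9, 40.6], 'size': [71.4, 150.8], 'ang': 11.9}
top mA {'n': 123, 'c': [583.8, 70.4], 'med': [581.9, 71.8, 71.7], 'size': [22.4, 58.6], 'ang': 180.0} 
mB {'n': 134, 'c': [586.1, -37.4], 'med': [586.3, -38.6, 71.3], 'size': [22.4, 58.2], 'ang': 179.4} 
scr {'n': 252, 'c': [437.0, 29.5], 'med': [435.9, 28.8, 60.3], 'size': [28.8, 89.5], 'ang': 100.3} 
stack {'n': 273, 'c': [450.0, -292.3], 'med': [453.3, -298.9, 41.8], 'size': [69.7, 149.7], 'ang': 12.2}
```

View pics/side9.png

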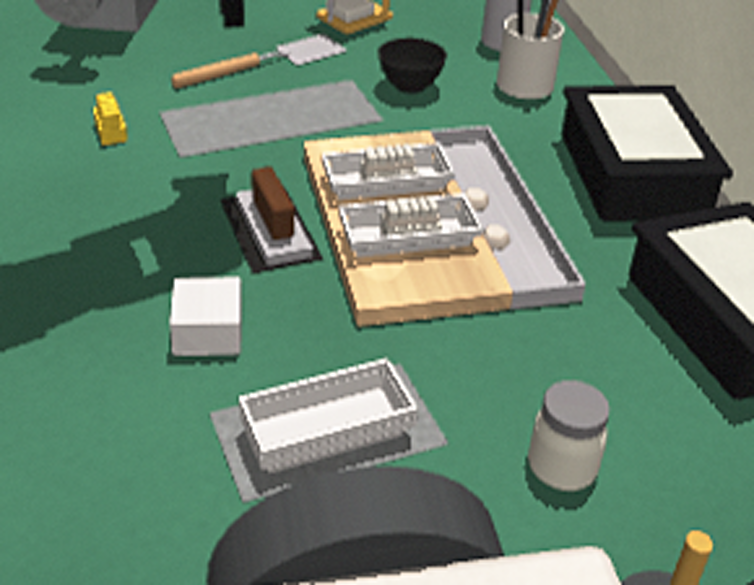

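View pics/top9.png

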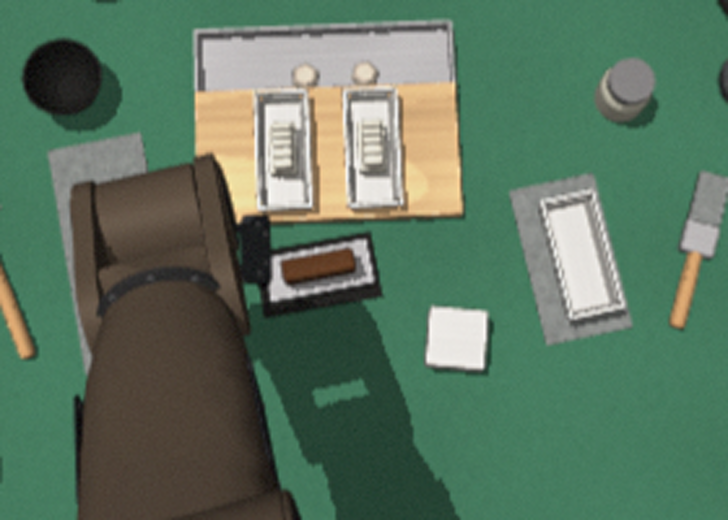

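Both models stand upright in their trays (side crop (387,160) and (410,212)), and the scraper is on its mat. The chips lie close to the board edge, so I'll check that they are flat on the trough floor.

```bash
python3 - <<'E'
from m import *
for n in('side','top'):
    c=cam(n);P=cloud(c)
    for y in(34,-42):
        m=(P[...,0]>662)&(P[...,0]<735)&(abs(P[...,1]-y)<25)&(P[...,2]>11.5)&(c['color'].min(-1)>140)&(P[...,2]<45)
        q=P[m];print(n,y,len(q),q.min(0).round(),q.max(0).round(),np.median(q,0).round())
E
```

```text
side 34 48 [664.  28.  12.] [703.  57.  26.] [689.  41.  17.]
side -42 61 [663. -67.  12.] [707. -24.  26.] [689. -41.  17.]
top 34 73 [668.  12.  12.] [734.  58.  30.] [688.  45.  18.]
top -42 67 [673. -64.  12.] [731. -18.  29.] [694. -32.  18.]
```

```bash
python3 -c "
from cell import env
print(env.job_done())"
```

```text
the job is handed in; nothing more can be done
None
```

I handed the job in at about 41 s. Both chips are in the trough, the scraper is back on its mat, two trays stand side by side on the board with one model upright in each, and two spare trays remain nested. In the last pictures the bowl, jar, tin, spatula, brush and yellow look-alike appeared undisturbed.

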